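Tip a deburring tool out of its storage tube

TASK

The blue deburring tool has slid down inside its clear storage tube, out of reach. Lift the tube from its cradle, tip its mouth down so that the tool slides part way out (its end can be caught on the rubber face of the angle plate; do not let it fall out onto the bench), and lay the tube back in the cradle, mouth the same way as before, with the handle sticking out. Let go, then pull the tool out by the handle and lay it gently in the black tray; leave the screwdriver and the roll of masking tape where they are.

Things in the scene. Friction and masses are not known exactly. Their poses are not given: they have to be found in the camera images.
- tube_mid (a point): Clear plastic tube, 28 mm outside, 22 mm inside diameter, 167 mm long, 0.09 kg, closed by a 40 mm orange cap. The point is on its axis, 80 mm behind the mouth; x runs along the tube out of the mouth; the cap reaches from x = -87 to -67 mm. Grip it round the bare wall between the cradle's saddles. It may lie turned about its own axis.
- tube_mouth (a point): Centre of the open mouth of the tube, on its axis; axes as tube_mid (x points out of the mouth).
- deburrer_mid (a point): Blue deburring tool, 126 mm long, 0.04 kg, loose in the tube: round handle 15 mm thick, 100 mm long, towards the mouth, then a 4.4 mm blade stem. The point is on its axis half-way along; y runs along it to the handle's end, which starts 20 to 35 mm inside the mouth. It starts to slide when the mouth is tipped 18 to 32 degrees below level (varies) and stays put when laid flatter.
- handle_end (a point): Centre of the flat end of the blue handle, 63 mm from deburrer_mid; axes as deburrer_mid.
- cradle: Fixed wooden board 150 x 80 x 10 mm with two grey V saddles, 12 mm thick, centred 50 mm either side of its middle (88 mm free between them, highest point 64 mm, 66 mm wide). Origin at the middle of its underside; z up; its x axis lies along the V, towards the side where the tube's mouth points. The orange cap belongs beyond the saddle at -x, whose outer face is at x = -56 mm.
- cradle_seat (a point): Where tube_mid lies when the tube rests in the cradle: 60 mm above the bench over the cradle's origin (along the cradle's x it may lie from -20 to +10 mm); axes as cradle.
- angle_plate: Fixed grey angle plate whose upright, 90 mm wide and 115 mm high, has a rubber face (86 mm wide, from 9 to 109 mm high) to stop the tool's end. Origin on the bench below the middle of the rubber face; the face looks along -x, the plate's foot and ribs lie behind it on the +x side; z up.
- tray: Fixed black shallow tray, 100 mm (its x) by 190 mm (its y), floor 6 mm above the bench, rim 16 mm high and 4 mm thick. Origin at the middle of its underside.
- screwdriver_mid (a point): Orange-handled screwdriver, 186 mm long, lying loose on the bench: leave it. The point is at its centre, half-way up (12 mm above the bench); y runs along it towards the handle.
- tape_mid (a point): Loose roll of masking tape, 104 mm diameter, 24 mm high: leave it. The point is at its centre, half-way up.

How it is judged:
By the outcome, as a careful person would: the job done as asked, in the order asked, and still so for the second after the job is handed in, with the robot touching nothing.
It also fails if it takes over 59 s, if anything falls off the work surface, if the arm or the gripper's body presses on something with over 40 N, if the wrist force passes 120 N, or if a joint passes its speed limit or range.

ROBOT

A 6-joint arm with a two-finger parallel gripper is mounted at the origin on the work surface; the furniture and walls round the work are solid. World frame = base frame: x ahead of the robot, y to its left, z up, the work surface at z = 0. Lengths are in mm, angles in rad, forces in N, time in s.
With the tool pointing down it reaches from about 275 to 1000 mm from the base axis. Payload 8.4 kg.
Tool frame: the origin (TCP) lies midway between the tips of the shut fingers; the grasp point (between the pads) lies 19 mm behind it; z points along the fingers, y is the direction in which the jaws open and shut (so a half turn about z gives the same grasp; the last joint's range is limited). The gripper opens to 85 mm and grips with 20 to 120 N. Pads are 22 mm wide; open, the fingers measure 114 mm over their backs; the gripper's body (76 mm by 85 mm) begins 54 mm behind the grasp point. The pads swing forward as they close: fully open they stand 13 mm farther back than shut.
Start: joints at [-1.171, 0.353, 1.633, -0, 1.155, -0.002], TCP at [244.421, -575.227, 231.281] pointing down, gripper open.
Joint ranges: [-2.63, 2.63], [-0.92, 2.1], [0.06, 2.66], [-1.3, 4.44], [0, 2.69], [-3.02, 3.02]. Speed limits (rad/s): [2.22, 2.22, 2.79, 3.14, 3.14, 3.14].

INTERFACE

Orientations are given as [roll, pitch, yaw] about the fixed x, y, z axes, in that order (R = Rz(yaw) Ry(pitch) Rx(roll)).
In Python, from rig import r gives the robot as it stands.
- The arm moves only by the tool play_rows, never from a script. Its argument "moves" is a list of rows, each a list of 3 entries, a list of its own where there are three numbers: the turn, a rotation vector about the tool's x, y, z in degrees, then the shift along the tool's x, y, z in mm, then the opening, from 0 (shut) to 1 (fully open). A call has 1 to 20 rows; each row is the pose to reach, as a shift and turn from the pose measured when the call began, along the tool's axes at that moment; what a row does not reach only later rows make up. A row lasts 1/10 s, in which the tool goes at most 50 mm and 8.59 degrees, less where a joint would pass 70% of its speed; a pose out of reach is approached as far as the arm can. A call with a gripper value outside its range is refused whole. The fingers move at their own pace and stop on an object; "newtons" is the grip in N (left out, the last holds). Time passes only in rows, so rows that repeat a pose let the fingers close. It gives the time, the measured TCP pose, the force and the opening at its end, in the units of the state.
- r.sense(): the state, without advancing time (a new reading comes with each control period).
- r.grab_frame(name): name is "side" or "top" or "wrist"; returns a dict with "color" (400x640x3 uint8, red, green, blue), "K" (3x3 intrinsics, pixels), "k1" (the pictures are not rectified: a ray, as slopes to the right and down, at radius r is drawn at 1 + k1 r^2 times it, then the intrinsics apply), "rvec" (rotation vector, rad) and "tvec" (3), from world to camera coordinates, as OpenCV has them; the wrist camera has in their place "T_tool_cam" (4x4, takes a point from camera to tool coordinates, whose origin is the TCP and whose axes are the flange's). Camera axes: x right, y down, z forward; pixel columns grow to the right and rows downward; lengths in mm; the calibration is good to about 2 mm. A picture is of the moment at which its call begins: read the wrist's pose just before it. There is no depth.
- r.sign_off(): hands the job in, once; it reports no verdict.
Trained networks look in a picture, given as the dict that the camera call returned (one of the last four; its "shot" number tells which), for a name from the list of things; names that differ only in an ending like _2 or _b are one class to them, and where a whole thing is asked for, a point or a joint stands for the part that bears it (a point fixed in the world has none). Each returns a list of dicts, best first, with "conf" (0 to 1); they miss things now and then, are a little off and sometimes report something else, mostly with a low value. They report only what shows in the picture. A call takes as long as a camera call.
- r.silhouettes(picture, name): "mask" (400x640 bool, what is visible of it) and "location" ([column, row] in pixels, amid what is visible of it).
The state is a dict: "clock": time; "qpos": joint angles; "qvel": joint speeds; "joint_efforts": joint torques, N m; "eef_pos": TCP position; "tcp_rot": TCP orientation; "contact_force": force on the tool from outside, world axes, zero at the start; "wrist_torque": the same for the moment, N m; "opening": opening from 0.0 (shut) to 1.0 (fully open).
Only numpy, scipy, OpenCV 4.12 (cv2) and the standard library are available. Lean on these libraries where they do the work, as an engineer would, in place of code of your own. Each camera call takes 0.05 s, during which the arm holds its last target.

## Working session

There is one attempt and no reset: what is moved stays moved. The work goes in short steps, Python scripts to look and compute and a tool call to move; the robot and the scene stay as the last step left them, time stands still between calls to the robot, and variables do not carry over. Pictures are saved under pics/ and viewed, and the job is handed in when it is done.

Besides the shell and the picture viewer there is one more tool, called after ">>>" as a command line: name --argument value ..., lists and objects as JSON in quotes. play_rows: Moves the arm, as the interface text tells. Its arguments: {"type":"object","properties":{"moves":{"type":"array"},"newtons":{"type":"number"}},"required":["moves"]}

```bash
mkdir -p pics; ls; cat > h.py <<'E'
import numpy as np, cv2
from scipy.spatial.transform import Rotation as R
from rig import r
def save(p,n): cv2.imwrite(n,cv2.cvtColor(p["color"],cv2.COLOR_RGB2BGR))
E
python3 - <<'E'
from h import *
print(r.sense())
for n in ["side","top","wrist"]:
    p=r.grab_frame(n); save(p,f"pics/{n}0.png")
    print(n,{k:(v.tolist() if hasattr(v,'tolist') else v) for k,v in p.items() if k!="color"})
E
```

```text
pics
{'clock': 0.0, 'qpos': array([-1.17136171e+00,  3.53637304e-01,  1.63417085e+00,  1.41143529e-05,
        1.15520366e+00, -2.40397063e-03]), 'qvel': array([ 0.00075022,  0.00058982, -0.00099436,  0.00039059, -0.00012522,
        0.00062643]), 'joint_efforts': array([-2.46195159e-04, -6.05258417e+01, -3.42058361e+01, -1.53262158e-04,
        9.68861481e-03, -3.89691547e-05]), 'eef_pos': array([ 244.25232774, -574.75451107,  230.55275124]), 'tcp_rot': array([-3.14017353e+00, -1.63163808e-05,  4.01832867e-01]), 'contact_force': array([0.47462877, 0.63784429, 0.62695989]), 'wrist_torque': array([-0.01416393,  0.02711511, -0.05856492]), 'opening': 0.9952974911783964}
side {'K': [[368.9909056755978, 0.0, 319.6135022434151], [0.0, 368.9909056755978, 207.39906228733886], [0.0, 0.0, 1.0]], 'k1': -0.016556335084886655, 'rvec': [2.122974611296789, -0.23878512218703898, 0.1056643412044443], 'tvec': [-528.715596329444, 178.93105300418222, 753.7162059404642], 'shot': 1}
top {'K': [[363.47555577250387, 0.0, 317.9813926208781], [0.0, 363.47555577250387, 207.02854808458864], [0.0, 0.0, 1.0]], 'k1': -0.050255220076349125, 'rvec': [2.1684938989676628, -2.1098203586419686, 0.179957253624994], 'tvec': [58.15032070493641, 574.9621664957975, 895.3613427921167], 'shot': 2}
wrist {'K': [[346.351343722614, 0.0, 320.46546143812105], [0.0, 346.351343722614, 202.8787247824668], [0.0, 0.0, 1.0]], 'k1': 0.0019757252277301275, 'T_tool_cam': [[-0.000673526986784422, -0.9608290876164561, -0.2771407778576158, 70.37954802274687], [0.9999991952093438, -0.00034917675438269323, -0.0012196951492256733, -0.5054358168352646], [0.0010751474600812216, -0.27714137631490626, 0.9608285495301523, -143.18899060415634], [0.0, 0.0, 0.0, 1.0]], 'shot': 3}
```

View pics/side0.png

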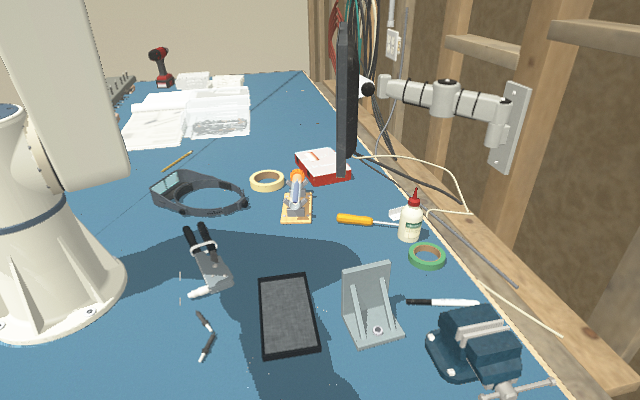

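View pics/top0.png

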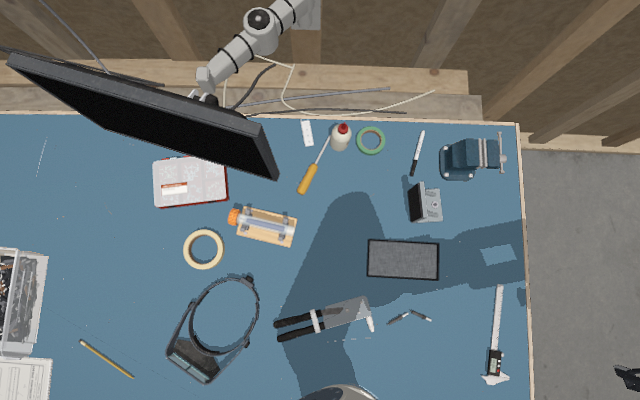

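View pics/wrist0.png

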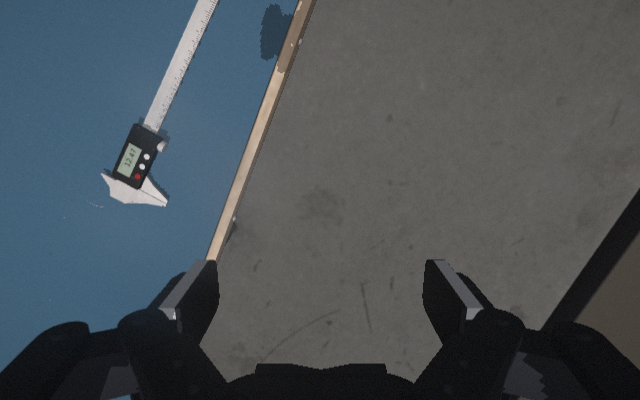

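```bash
cat >> h.py <<'E'
def camT(p):
    if "rvec" in p:
        Rc=R.from_rotvec(p["rvec"]).as_matrix(); return Rc, np.array(p["tvec"])
    s=p["state"]; Rt=R.from_euler('xyz',s["tcp_rot"]).as_matrix(); T=np.array(p["T_tool_cam"])
    Rwc=Rt@T[:3,:3]; c=Rt@T[:3,3]+s["eef_pos"]; return Rwc.T, -Rwc.T@c
def grab(n):
    s=r.sense(); p=r.grab_frame(n); p["state"]=s; return p
def dist(p): return np.array([p["k1"],0,0,0.])
def proj(p,X):
    Rc,t=camT(p); X=np.asarray(X,float).reshape(-1,3)
    return cv2.projectPoints(X,cv2.Rodrigues(Rc)[0],t,np.array(p["K"]),dist(p))[0].reshape(-1,2)
def ray(p,uv):
    Rc,t=camT(p); u=cv2.undistortPoints(np.asarray(uv,float).reshape(-1,1,2),np.array(p["K"]),dist(p)).reshape(-1,2)
    d=np.c_[u,np.ones(len(u))]@Rc; return -Rc.T@t, d
def onz(p,uv,z):
    c,d=ray(p,uv); return c+d*((z-c[2])/d[:,2])[:,None]
def tri(ps,uvs):
    A=np.zeros((3,3));b=np.zeros(3)
    for p,uv in zip(ps,uvs):
        c,d=ray(p,uv); d=d[0]/np.linalg.norm(d[0]); M=np.eye(3)-np.outer(d,d); A+=M;b+=M@c
    return np.linalg.solve(A,b)
def main(mask):
    c,_=cv2.findContours(mask.astype(np.uint8),cv2.RETR_EXTERNAL,cv2.CHAIN_APPROX_NONE)
    c=max(c,key=cv2.contourArea); return c
E
python3 - <<'E'
from h import *
import pickle
ps={}
for n in ["side","top"]:
    p=grab(n); ps[n]=p
    img=p["color"].copy(); p["m"]={}
    for nm in ["tube_mid","deburrer_mid","cradle","angle_plate","tray","screwdriver_mid","tape_mid"]:
        ds=r.silhouettes(p,nm)
        print(n,nm,[(round(d["conf"],2),np.round(d["location"]).tolist(),int(d["mask"].sum())) for d in ds[:3]])
        if ds: p["m"][nm]=ds[0]["mask"]; cv2.drawContours(img,[main(ds[0]["mask"])],-1,(255,0,255),1)
    if n=="top": x0,y0,x1,y1=150,100,460,300
    else: x0,y0,x1,y1=230,140,430,370
    c=img[y0:y1,x0:x1]; save({"color":cv2.resize(c,None,fx=2.5,fy=2.5,interpolation=0)},f"pics/{n}1.png")
pickle.dump(ps,open("ps.pkl","wb"))
E
```

```text
side tube_mid [(0.93, [295.0, 187.0], 465)]
side deburrer_mid []
side cradle [(0.75, [302.0, 213.0], 850)]
side angle_plate [(0.62, [369.0, 306.0], 4128)]
side tray [(0.64, [286.0, 317.0], 4615), (0.31, [296.0, 187.0], 476)]
side screwdriver_mid [(0.64, [358.0, 220.0], 398)]
side tape_mid [(0.74, [266.0, 185.0], 564)]
top tube_mid [(0.79, [261.0, 221.0], 710)]
top deburrer_mid []
top cradle [(0.82, [266.0, 234.0], 1079)]
top angle_plate [(0.58, [425.0, 200.0], 1225)]
top tray [(0.81, [400.0, 258.0], 2845)]
top screwdriver_mid [(0.94, [304.0, 178.0], 298)]
top tape_mid [(0.95, [214.0, 258.0], 670)]
```

```bash
python3 - <<'E'
from h import *
import pickle
ps=pickle.load(open("ps.pkl","rb"))
t=ps["top"];s=ps["side"]
print("campos",[(-camT(p)[0].T@camT(p)[1]).round() for p in (t,s)])
for nm,z in [("tube_mid",60),("deburrer_mid",57),("cradle",30),("tray",8),("angle_plate",50)]:
    for p,n in((t,"top"),(s,"side")):
        if nm in p["m"]:
            c=main(p["m"][nm]); (cx,cy),wh,a=cv2.minAreaRect(c); bx=cv2.boxPoints(((cx,cy),wh,a))
            print(nm,n,onz(p,[[cx,cy]],z).round(), "box",onz(p,bx,z)[:,:2].round().tolist())
E
```

```text
campos [array([421.,  77., 976.]), array([ 412., -643.,  544.])]
tube_mid top [[522. 218.  60.]] box [[526.0, 304.0], [562.0, 296.0], [518.0, 133.0], [483.0, 142.0]]
tube_mid side [[524. 209.  60.]] box [[490.0, 114.0], [526.0, 337.0], [566.0, 323.0], [523.0, 103.0]]
cradle top [[498. 212.  30.]] box [[498.0, 287.0], [529.0, 282.0], [499.0, 137.0], [469.0, 143.0]]
cradle side [[519. 195.  30.]] box [[496.0, 330.0], [582.0, 308.0], [539.0, 84.0], [467.0, 102.0]]
tray top [[ 446. -157.    8.]] box [[400.0, -52.0], [505.0, -60.0], [493.0, -264.0], [389.0, -252.0]]
tray side [[ 441. -167.    8.]] box [[382.0, -50.0], [509.0, -54.0], [488.0, -260.0], [389.0, -253.0]]
angle_plate top [[ 594. -203.   50.]] box [[642.0, -152.0], [655.0, -243.0], [546.0, -252.0], [534.0, -163.0]]
angle_plate side [[ 584. -215.   50.]] box [[544.0, -109.0], [666.0, -103.0], [617.0, -299.0], [523.0, -299.0]]
```

View pics/top1.png

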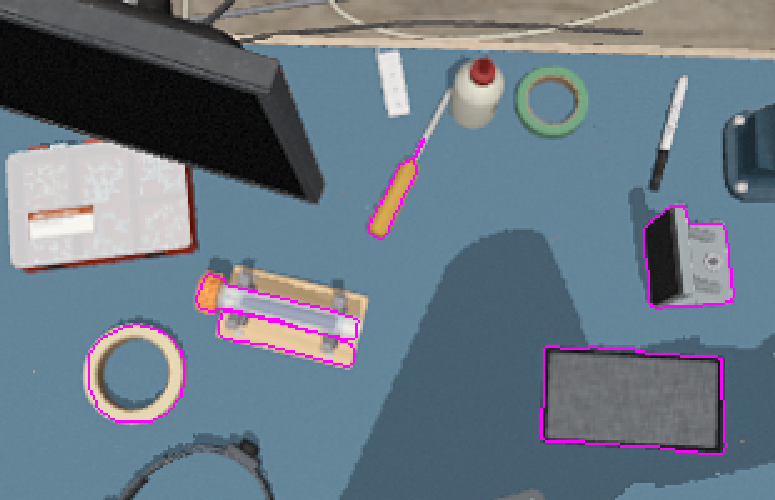

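View pics/side1.png

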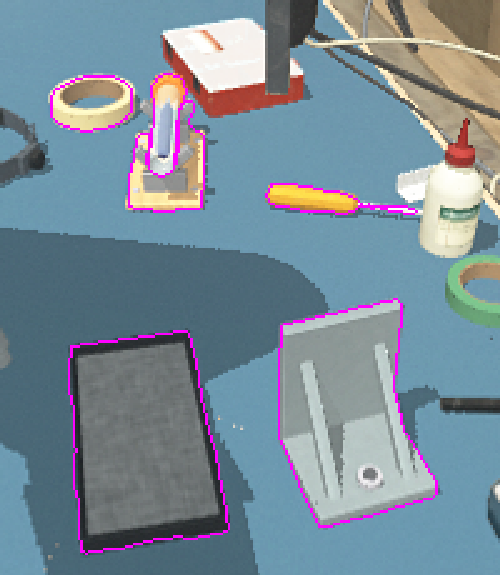

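```bash
python3 - <<'E'
from h import *
import pickle
ps=pickle.load(open("ps.pkl","rb"))
t=ps["top"];s=ps["side"]
for a,b in [((278,180),(341,177)),((278,180),(349,176)),((257,125),(347,22))]:
    X=tri([t,s],[a,b]); print(X.round(), proj(t,X).round(),proj(s,X).round())
# tube cap / mouth
i=s["color"][150:240,270:330]; save({"color":cv2.resize(i,None,fx=9,fy=6.5,interpolation=cv2.INTER_CUBIC)},"pics/s2.png")
i=t["color"][195:255,215:305]; save({"color":cv2.resize(i,None,fx=8,fy=8,interpolation=cv2.INTER_CUBIC)},"pics/t2.png")
E
```

```text
[633. 174. 100.] [[278. 178.]] [[339. 177.]]
[644. 173. 100.] [[279. 174.]] [[344. 177.]]
[636. 169. 459.] [[258. 120.]] [[343.  23.]]
```

View pics/t2.png

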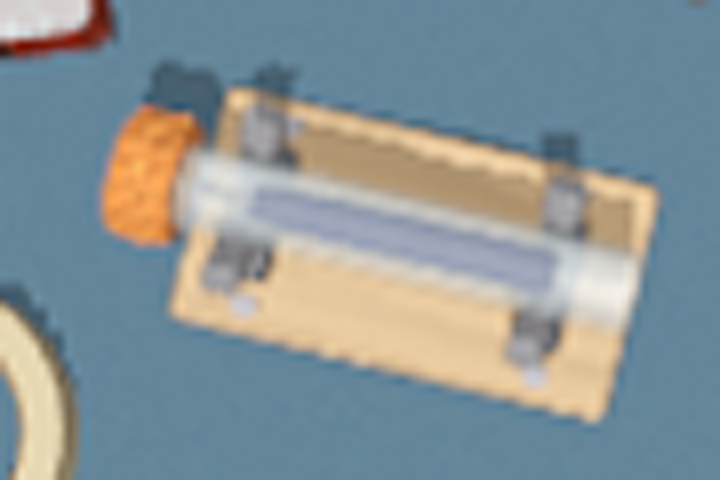

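View pics/s2.png

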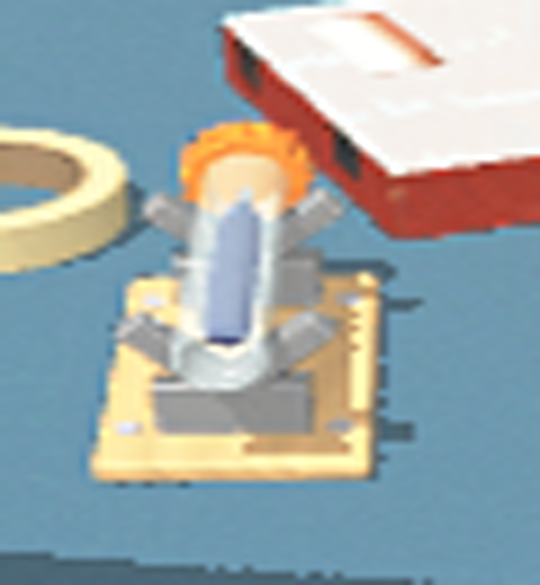

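```bash
python3 - <<'E'
from h import *
import pickle
ps=pickle.load(open("ps.pkl","rb"))
t=ps["top"];s=ps["side"]
off=np.array([215,195])-0.5+0.5/8
u=np.array([[230,88],[658,185],[600,420],[172,318]])/8+off
X=onz(t,u,10);print("board top",X.round(1).tolist(),X.mean(0).round(1))
for a,b in((0,1),(3,2)):d=X[b]-X[a];print(np.hypot(*d[:2]),np.degrees(np.arctan2(d[1],d[0])))
for a,b in((0,3),(1,2)):d=X[b]-X[a];print(np.hypot(*d[:2]),np.degrees(np.arctan2(d[1],d[0])))
so=np.array([270,150])-.4
u=np.array([[130,280],[378,280],[372,475],[95,475]])/[9,6.5]+so
X=onz(s,u,[10,10,0,0]);print("board side",X.round(1).tolist())
# tube axis top
u=np.array([[634,290],[188,190],[115,172]])/8+off
print("mouth,capfront,capend top", onz(t,u,60).round(1).tolist())
u=np.array([[222,360],[247,157]])/[9,6.5]+so
print("mouth,capc side", onz(s,u,60).round(1).tolist())
u=np.array([[215,342],[555,270]])
print("handle end side", onz(s,u[:1]/[9,6.5]+so,57).round(1),"top",onz(t,u[1:]/8+off,57).round(1))
E
```

```text
board top [[577.5, 275.1, 10.0], [548.6, 129.7, 10.0], [469.7, 146.1, 10.0], [499.4, 289.9, 10.0]] [523.8 210.2  10. ]
148.26847651791874 -101.23044024848966
146.84925987008273 -101.66505283202797
79.46114108987942 169.29681245097393
80.57465290943738 168.27731858136116
board side [[498.0, 287.3, 10.0], [575.7, 267.7, 10.0], [546.9, 132.8, 0.0], [469.1, 151.9, 0.0]]
mouth,capfront,capend top [[508.4, 133.3, 60.0], [536.2, 276.3, 60.0], [541.3, 300.0, 60.0]]
mouth,capc side [[506.6, 132.9, 60.0], [540.8, 299.4, 60.0]]
handle end side [[507.3 151.4  57. ]] top [[514.3 158.8  57. ]]
```

```bash
cat >> h.py <<'E'
def rel(pos,Rt,s=None):
    s=s or r.sense(); R0=R.from_euler('xyz',s["tcp_rot"])
    sh=R0.inv().apply(np.asarray(pos,float)-s["eef_pos"]); tu=(R0.inv()*Rt).as_rotvec(degrees=True)
    return tu.round(2).tolist(),sh.round(1).tolist()
def tool(xdir_yaw_deg,tip=0):
    # tool x along yaw (toward cap), z down, then tip about tool y (mouth down +)
    return R.from_euler('xyz',[np.pi,0,np.radians(xdir_yaw_deg)])*R.from_euler('y',tip,degrees=True)
E
python3 - <<'E'
from h import *
print(rel([523.4,211,200],tool(78.6)))
E
```

```text
([0.0, 0.0, -55.58], [564.2, -614.5, 31.3])
```

>>> play_rows --moves '[[[0,0,-55.6],[564,-614,31],1],[[0,0,-55.6],[564,-614,31],1],[[0,0,-55.6],[564,-614,31],1],[[0,0,-55.6],[564,-614,31],1],[[0,0,-55.6],[564,-614,31],1],[[0,0,-55.6],[564,-614,31],1],[[0,0,-55.6],[564,-614,31],1],[[0,0,-55.6],[564,-614,31],1],[[0,0,-55.6],[564,-614,31],1],[[0,0,-55.6],[564,-614,31],1],[[0,0,-55.6],[564,-614,31],1],[[0,0,-55.6],[564,-614,31],1],[[0,0,-55.6],[564,-614,31],1],[[0,0,-55.6],[564,-614,31],1],[[0,0,-55.6],[564,-614,31],1],[[0,0,-55.6],[564,-614,31],1],[[0,0,-55.6],[564,-614,31],1],[[0,0,-55.6],[564,-614,31],1],[[0,0,-55.6],[564,-614,31],1],[[0,0,-55.6],[564,-614,31],1]]' --newtons 40

```text
clock: 2.95
eef_pos: [522.9, 209.6, 200.2]
tcp_rot: [-3.141, 0.001, 1.372]
contact_force: [0.0, -1.2, -0.8]
opening: 1.0
```

```bash
python3 - <<'E'
from h import *
p=grab("wrist"); print(p["state"]["qpos"].round(3),p["state"]["eef_pos"])
for nm in ["tube_mid","deburrer_mid","cradle"]:
    ds=r.silhouettes(p,nm)
    for d in ds[:1]:
        c=main(d["mask"]); (cx,cy),wh,a=cv2.minAreaRect(c); z={"tube_mid":60,"deburrer_mid":57,"cradle":30}[nm]
        print(nm,d["conf"],d["location"],onz(p,[d["location"],[cx,cy]],z).round(1).tolist(),onz(p,cv2.boxPoints(((cx,cy),wh,a)),z).round(1).tolist())
save(p,"pics/w3.png")
d=np.array([np.cos(np.radians(-101.4)),np.sin(np.radians(-101.4)),0]); c=np.array([523.4,211.3,60])
print(proj(p,[c+d*k for k in(-87,-67,0,80)]).round())
E
```

```text
[ 0.379  0.291  1.797 -0.     1.054  0.578] [522.90399608 209.58811338 200.15386885]
tube_mid 0.84 [321.9, 167.3] [[527.5, 228.9, 60.0], [525.4, 220.1, 60.0]] [[521.2, 302.6, 60.0], [561.2, 294.6, 60.0], [530.3, 122.6, 60.0], [483.1, 132.1, 60.0]]
cradle 0.71 [302.0, 171.0] [[507.9, 223.8, 30.0], [498.2, 223.5, 30.0]] [[501.1, 291.3, 30.0], [522.5, 287.4, 30.0], [494.9, 146.6, 30.0], [470.7, 151.0, 30.0]]
[[321.  79.]
 [321. 106.]
 [321. 189.]
 [321. 274.]]
```

View pics/w3.png

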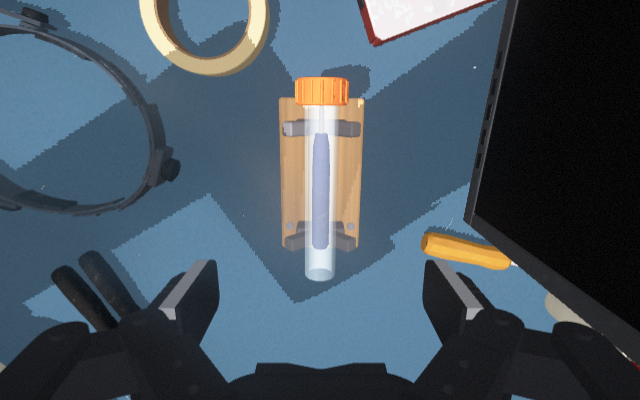

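>>> play_rows --moves '[[[0,0,0],[1.8,0.2,60],1],[[0,0,0],[1.8,0.2,110],1],[[0,0,0],[1.8,0.2,140],1],[[0,0,0],[1.8,0.2,154],1],[[0,0,0],[1.8,0.2,163],1],[[0,0,0],[1.8,0.2,163],1],[[0,0,0],[1.8,0.2,163],1],[[0,0,0],[1.8,0.2,163],0],[[0,0,0],[1.8,0.2,163],0],[[0,0,0],[1.8,0.2,163],0],[[0,0,0],[1.8,0.2,163],0],[[0,0,0],[1.8,0.2,163],0],[[0,0,0],[1.8,0.2,163],0],[[0,0,0],[1.8,0.2,163],0],[[0,0,0],[1.8,0.2,163],0]]' --newtons 40

```text
clock: 4.65
eef_pos: [523.1, 211.4, 38.0]
tcp_rot: [-3.14, 0.0, 1.37]
contact_force: [-5.4, 0.6, 7.3]
opening: 0.307
```

```bash
python3 - <<'E'
from h import *
print(r.sense())
p=grab("side");save({"color":cv2.resize(p["color"][140:260,220:420],None,fx=4,fy=4)},"pics/s4.png")
save(grab("wrist"),"pics/w4.png")
E
```

```text
{'clock': 4.65, 'qpos': array([3.80968743e-01, 5.14187083e-01, 1.89955569e+00, 9.42790508e-04,
       7.28875595e-01, 5.80795410e-01]), 'qvel': array([ 0.00097177, -0.00015324,  0.00092334,  0.00017266, -0.00088277,
       -0.00088696]), 'joint_efforts': array([ -1.48386776, -56.65280342, -23.44877601,  -0.79562802,
        -1.3119043 ,  -0.19413176]), 'eef_pos': array([523.13047436, 211.38047905,  37.97518046]), 'tcp_rot': array([-3.14039080e+00,  3.85585308e-05,  1.37026611e+00]), 'contact_force': array([-5.36383994,  0.62420174,  7.28352068]), 'wrist_torque': array([ 0.23370459,  0.80164485, -0.13453866]), 'opening': 0.30702763333973093}
```

View pics/s4.png

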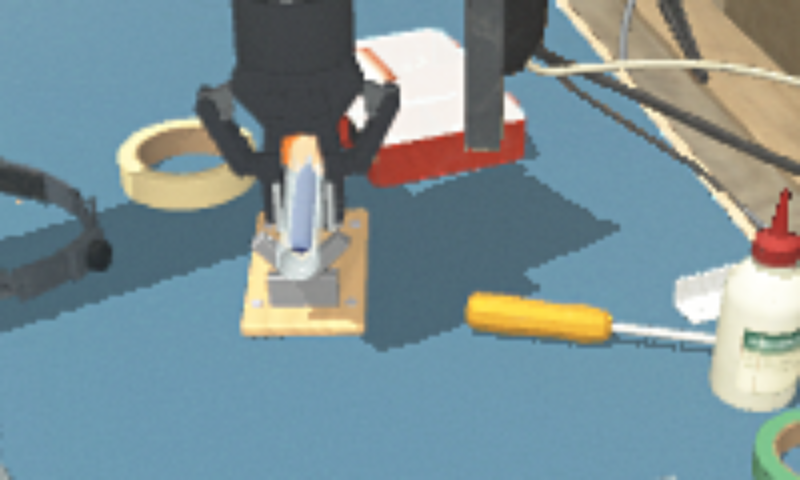

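View pics/w4.png

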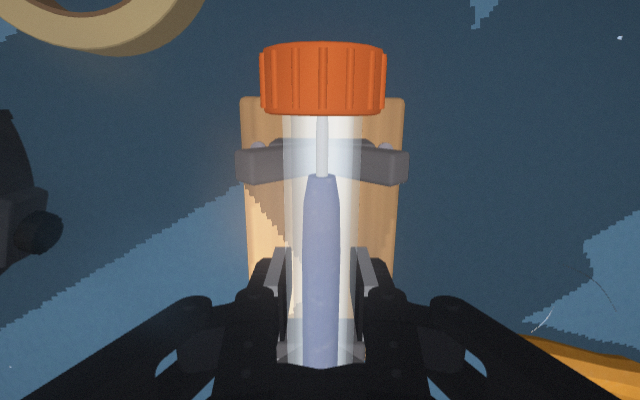

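```bash
python3 - <<'E'
from h import *
import pickle
ps=pickle.load(open("ps.pkl","rb"))
t=ps["top"];s=ps["side"]
i=t["color"][170:235,395:460]; save({"color":cv2.resize(i,None,fx=8,fy=8,interpolation=cv2.INTER_CUBIC)},"pics/t5.png")
i=s["color"][250:365,330:420]; save({"color":cv2.resize(i,None,fx=5,fy=5,interpolation=cv2.INTER_CUBIC)},"pics/s5.png")
E
```

```text
(no output)
```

View pics/t5.png

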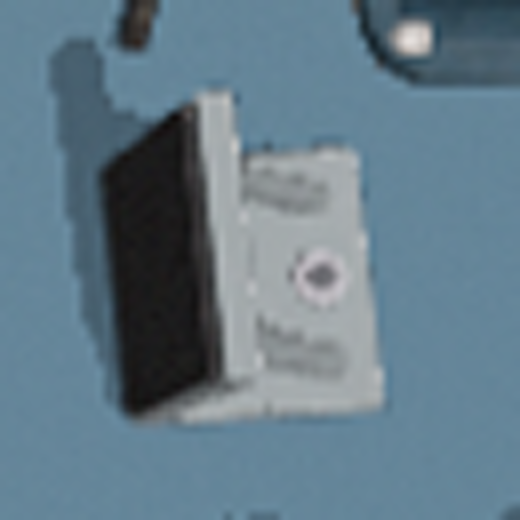

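View pics/s5.png

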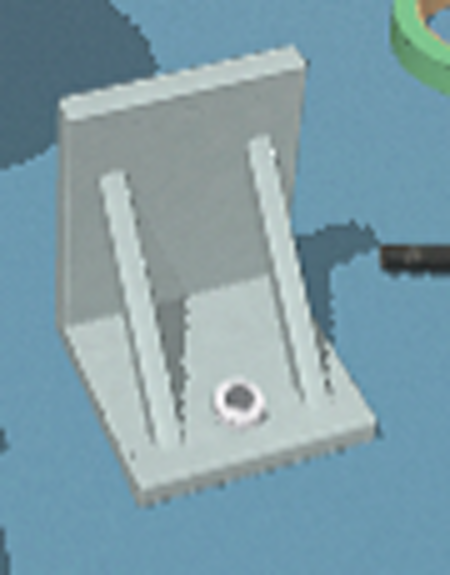

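```bash
python3 - <<'E'
from h import *
import pickle
ps=pickle.load(open("ps.pkl","rb"))
t=ps["top"];s=ps["side"]
off=np.array([395,170])-0.5+0.5/8
u=np.array([[196,102],[216,383],[104,175],[126,410]])/8+off
X=onz(t,u,[109,109,9,9]);print(X.round(1).tolist())
for a,b in((0,1),(2,3)):
  d=X[b]-X[a];print(np.hypot(*d[:2]),np.degrees(np.arctan2(d[1],d[0])))
so=np.array([330,250])-.4
u=np.array([[62,100],[296,45],[66,120],[304,68]])/5+so
X=onz(s,u,115);print("plate top edges side",X.round(1).tolist())
for a,b in((0,1),(2,3)):
  d=X[b]-X[a];print(np.hypot(*d[:2]),np.degrees(np.arctan2(d[1],d[0])))
# tray corners
for p in(t,s):
    c=main(p["m"]["tray"]); q=cv2.boxPoints(cv2.minAreaRect(c)); print(onz(p,cv2.approxPolyDP(c,6,True).reshape(-1,2),16).round().tolist())
E
```

```text
[[631.5, -172.8, 109.0], [544.4, -177.3, 109.0], [629.3, -169.4, 9.0], [548.7, -175.8, 9.0]]
87.17071246706867 -177.06549174839574
80.83851529325587 -175.46252666629155
plate top edges side [[542.9, -182.9, 115.0], [631.3, -174.4, 115.0], [541.6, -192.9, 115.0], [629.5, -186.7, 115.0]]
88.71933922328685 5.5006461596612235
88.03787039717042 4.052250933983904
[[496.0, -58.0, 16.0], [402.0, -56.0, 16.0], [394.0, -248.0, 16.0], [490.0, -247.0, 16.0]]
[[494.0, -65.0, 16.0], [398.0, -61.0, 16.0], [393.0, -259.0, 16.0], [487.0, -262.0, 16.0]]
```

```bash
cat >> h.py <<'E'
F=np.array([588,-175.5,0]); PX=np.array([0.075,-0.997,0])
def plate_pose(th,G=45,h=70,back=0):
    a=np.cos(np.radians(th))*PX-np.sin(np.radians(th))*np.array([0,0,1])
    mid=F+[0,0,h]-a*(G+80)-PX*back
    Rt=tool(94.3,th); return mid+Rt.apply([0,0,22]),Rt
E
python3 - <<'E'
from h import *
s=r.sense()
for th in (0,10):
    for back in (0,40):
        pos,Rt=plate_pose(th,back=back); print(th,back,pos.round(1),rel(pos,Rt,s))
print(rel([523,211,138],tool(78.6)))
E
```

```text
0 0 [578.6 -50.9  48. ] ([-0.07, -0.01, -15.79], [-246.0, 106.6, -10.1])
0 40 [575.6 -11.   48. ] ([-0.07, -0.01, -15.79], [-207.5, 95.7, -10.1])
10 0 [578.5 -49.   70. ] ([1.31, 9.93, -15.75], [-244.1, 106.0, -32.2])
10 40 [575.5  -9.1  70. ] ([1.31, 9.93, -15.75], [-205.7, 95.2, -32.1])
([-0.07, 0.0, -0.09], [-0.4, -0.2, -100.0])
```

>>> play_rows --moves '[[[0,0,0],[0,0,-4],0],[[0,0,0],[0,0,-12],0],[[0,0,0],[0,0,-24],0],[[0,0,0],[0,0,-40],0],[[0,0,0],[0,0,-58],0],[[0,0,0],[0,0,-76],0],[[0,0,0],[0,0,-90],0],[[0,0,-0.5],[-4,2,-97],0],[[0,0,-1.2],[-14,6,-100],0],[[0,0,-2.2],[-28,12,-100],0],[[0,0,-3.6],[-46,20,-100],0],[[0,0,-5],[-66,30,-100],0],[[0,0,-6.6],[-88,40,-100],0],[[0,0,-8.4],[-112,51,-100],0],[[0,0,-10.4],[-136,62,-100],0],[[0,0,-12.2],[-158,73,-100],0],[[0,0,-13.8],[-178,82,-100],0],[[0,0,-15],[-194,90,-100],0],[[0,0,-15.8],[-204,95,-100],0],[[0,0,-15.8],[-207,96,-100],0]]'

```text
clock: 6.75
eef_pos: [576.1, -12.0, 137.7]
tcp_rot: [-3.14, -0.0, 1.645]
contact_force: [0.3, 0.9, -1.3]
opening: 0.31
```

```bash
python3 - <<'E'
from h import *
s=r.sense();print(s["eef_pos"],s["tcp_rot"],s["opening"],s["contact_force"])
p=grab("side");save({"color":p["color"][100:400,200:520]},"pics/s6.png"); print(proj(p,[F+[0,0,70],F+[0,0,109]]).round()-[200,100])
p=grab("top");save({"color":cv2.resize(p["color"][120:280,280:480],None,fx=3,fy=3)},"pics/t6.png");print((proj(p,[F+[0,0,70],F+[0,0,109]])-[280,120])*3)
E
```

```text
[576.10749726 -11.98829013 137.72718593] [-3.14008183e+00 -2.97204801e-05  1.64529960e+00] 0.31015103155438717 [ 0.27333644  0.89038089 -1.31169225]
[[165. 182.]
 [166. 165.]]
[[408.40638062 247.49190311]
 [421.49936093 239.16288234]]
```

View pics/s6.png

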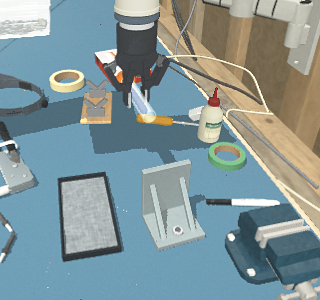

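View pics/t6.png

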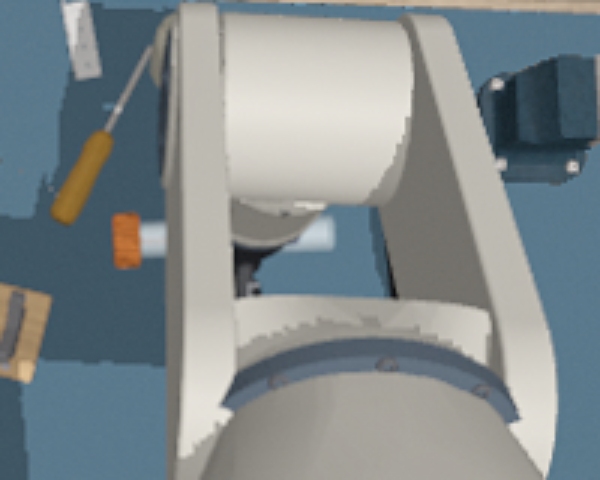

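```bash
python3 - <<'E'
from h import *
s=r.sense()
for th,b in ((5,30),(10,20),(12,0),(15,0),(18,0),(21,0),(24,0),(27,0),(30,0)):
    pos,Rt=plate_pose(th,back=b); print(th,b,pos.round(1),rel(pos,Rt,s))
E
```

```text
5 30 [576.3 -19.5  59. ] ([-0.1, 4.98, -0.05], [-8.6, -0.0, 78.7])
10 20 [577. -29.  70.] ([-0.09, 9.98, -0.06], [-18.1, -0.1, 67.6])
12 0 [578.5 -49.   74.5] ([-0.09, 11.98, -0.06], [-38.1, -0.0, 63.2])
15 0 [578.5 -49.4  81.1] ([-0.09, 14.98, -0.06], [-38.6, -0.1, 56.6])
18 0 [578.6 -50.2  87.7] ([-0.09, 17.98, -0.06], [-39.3, -0.1, 50.0])
21 0 [578.7 -51.3  94.3] ([-0.09, 20.98, -0.07], [-40.4, -0.1, 43.4])
24 0 [578.8 -52.7 100.7] ([-0.09, 23.98, -0.07], [-41.8, -0.1, 36.9])
27 0 [578.9 -54.5 107.1] ([-0.08, 26.98, -0.07], [-43.6, -0.1, 30.5])
30 0 [579.1 -56.6 113.4] ([-0.08, 29.98, -0.07], [-45.7, -0.1, 24.2])
```

>>> play_rows --moves '[[[0,0.5,0],[-1,0,6],0],[[0,1.5,0],[-3,0,18],0],[[0,3,0],[-5,0,35],0],[[0,5,0],[-8,0,52],0],[[0,7,0],[-11,0,64],0],[[0,8.5,0],[-15,0,68],0],[[0,10,0],[-20,0,67.6],0],[[0,11,0],[-27,0,65],0],[[0,12,0],[-33,0,63.2],0],[[0,12,0],[-37,0,63.2],0],[[0,13,0],[-38.2,0,61],0],[[0,14,0],[-38.4,0,58.8],0],[[0,15,0],[-38.6,0,56.6],0],[[0,15,0],[-38.6,0,56.6],0],[[0,15,0],[-38.6,0,56.6],0]]'

```text
clock: 8.35
eef_pos: [578.6, -49.5, 81.2]
tcp_rot: [-3.14, -0.262, 1.644]
contact_force: [-0.1, -0.7, -0.8]
opening: 0.305
```

```bash
cat >> h.py <<'E'
def look(tag,box=(280,180,440,340),fx=5):
    s=r.sense(); print(s["clock"],s["eef_pos"].round(1),np.degrees(s["tcp_rot"]).round(1),s["opening"].round(3),s["contact_force"].round(1))
    p=grab("side"); x0,y0,x1,y1=box; save({"color":cv2.resize(p["color"][y0:y1,x0:x1],None,fx=fx,fy=fx,interpolation=cv2.INTER_CUBIC)},f"pics/s{tag}.png")
    w=grab("wrist"); save(w,f"pics/w{tag}.png")
    Rt=R.from_euler('xyz',s["tcp_rot"]); f=lambda v:s["eef_pos"]+Rt.apply(v)
    pts=[f([-k,0,-22]) for k in (-80,0,80)]; print("pred cap,mid,mouth",np.round(pts,1).tolist(),"side px",((proj(p,pts)-[x0,y0])*fx).round().tolist(),"wrist",proj(w,pts).round().tolist(), "handle off")
    return p,w
E
python3 - <<'E'
from h import *
look(7,(280,180,440,300))
E
```

```text
Traceback (most recent call last):
  File "h.py", line 42, in look
    s=r.sense(); print(s["clock"],s["eef_pos"].round(1),np.degrees(s["tcp_rot"]).round(1),s["opening"].round(3),s["contact_force"].round(1))
                                                                                          ^^^^^^^^^^^^^^^^^^
AttributeError: 'float' object has no attribute 'round'
```

```bash
sed -i 's/s\["opening"\].round(3)/round(s["opening"],3)/' h.py
python3 - <<'E'
from h import *
look(7,(280,180,440,300))
E
```

```text
8.35 [578.6 -49.5  81.2] [-179.9  -15.    94.2] 0.305 [-0.1 -0.7 -0.8]
pred cap,mid,mouth [[573.4, 21.9, 123.1], [579.1, -55.2, 102.4], [584.8, -132.2, 81.7]] side px [[255.0, 113.0], [313.0, 251.0], [380.0, 409.0]] wrist [[321.0, 75.0], [321.0, 292.0], [321.0, 448.0]] handle off
```

View pics/s7.png

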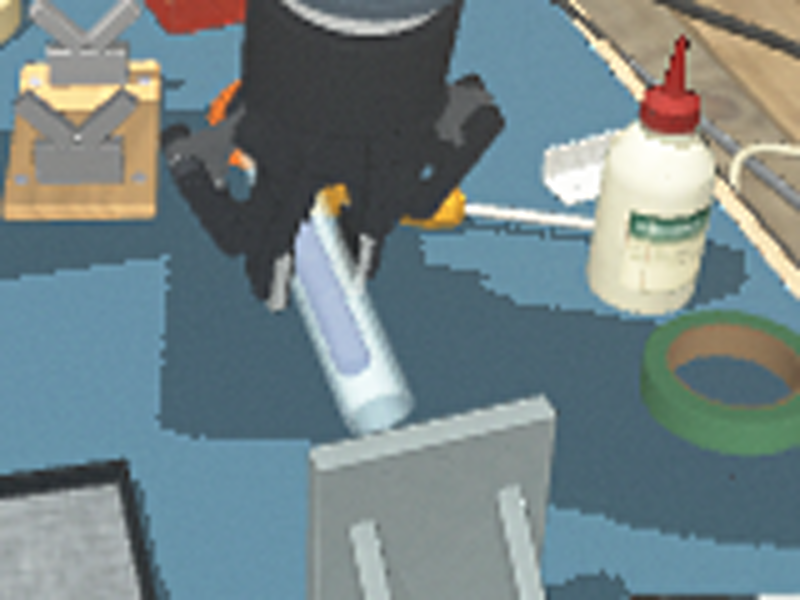

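View pics/w7.png

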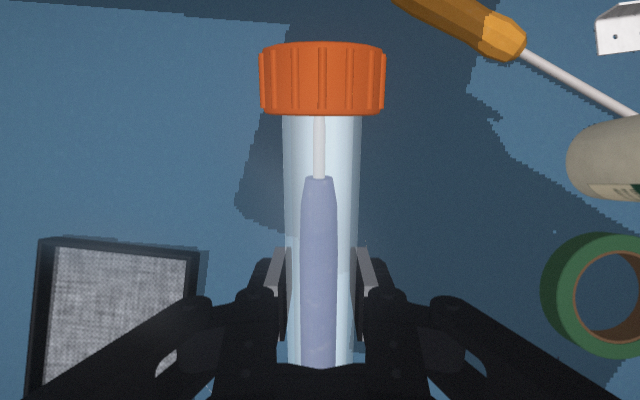

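```bash
python3 - <<'E'
from h import *
s=r.sense()
for th in range(16,40,2):
    pos,Rt=plate_pose(th); print(th,rel(pos,Rt,s))
E
```

```text
16 ([-0.09, 0.98, -0.06], [0.3, -0.0, -2.2])
18 ([-0.09, 2.98, -0.07], [0.9, -0.0, -6.6])
20 ([-0.08, 4.98, -0.07], [1.3, -0.0, -11.0])
22 ([-0.08, 6.98, -0.07], [1.6, -0.0, -15.4])
24 ([-0.08, 8.98, -0.07], [1.8, -0.0, -19.9])
26 ([-0.08, 10.98, -0.07], [1.8, -0.0, -24.3])
28 ([-0.08, 12.98, -0.07], [1.6, -0.0, -28.7])
30 ([-0.08, 14.98, -0.07], [1.3, -0.0, -33.1])
32 ([-0.08, 16.98, -0.08], [0.9, -0.1, -37.5])
34 ([-0.08, 18.98, -0.08], [0.3, -0.1, -41.9])
36 ([-0.07, 20.98, -0.08], [-0.5, -0.1, -46.3])
38 ([-0.07, 22.98, -0.08], [-1.4, -0.1, -50.6])
```

>>> play_rows --moves '[[[0,1,0],[0.3,0,-2.2],0],[[0,2,0],[0.6,0,-4.4],0],[[0,3,0],[0.9,0,-6.6],0],[[0,4,0],[1.1,0,-8.8],0],[[0,5,0],[1.3,0,-11],0],[[0,6,0],[1.5,0,-13.2],0],[[0,7,0],[1.6,0,-15.4],0],[[0,8,0],[1.7,0,-17.6],0],[[0,9,0],[1.8,0,-19.9],0],[[0,9,0],[1.8,0,-19.9],0],[[0,9,0],[1.8,0,-19.9],0],[[0,9,0],[1.8,0,-19.9],0]]'

```text
clock: 9.65
eef_pos: [578.7, -52.6, 100.7]
tcp_rot: [-3.14, -0.419, 1.644]
contact_force: [-0.8, -0.3, -0.7]
opening: 0.304
```

```bash
python3 - <<'E'
from h import *
look(8,(280,180,440,300))
E
```

```text
9.65 [578.7 -52.6 100.7] [-179.9  -24.    94.2] 0.304 [-0.8 -0.3 -0.7]
pred cap,mid,mouth [[574.1, 11.3, 153.3], [579.4, -61.6, 120.8], [584.8, -134.4, 88.2]] side px [[262.0, 65.0], [319.0, 223.0], [383.0, 399.0]] wrist [[321.0, 75.0], [321.0, 292.0], [321.0, 448.0]] handle off
```

View pics/s8.png

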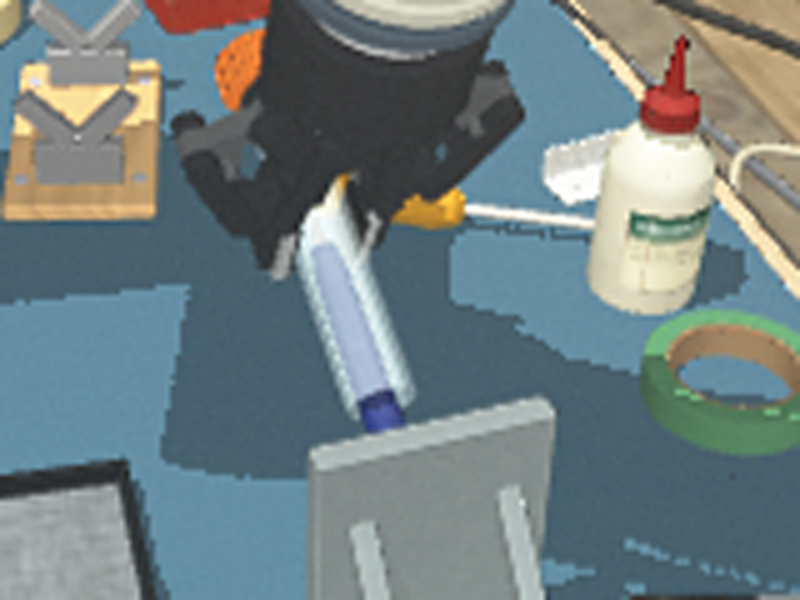

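View pics/w8.png

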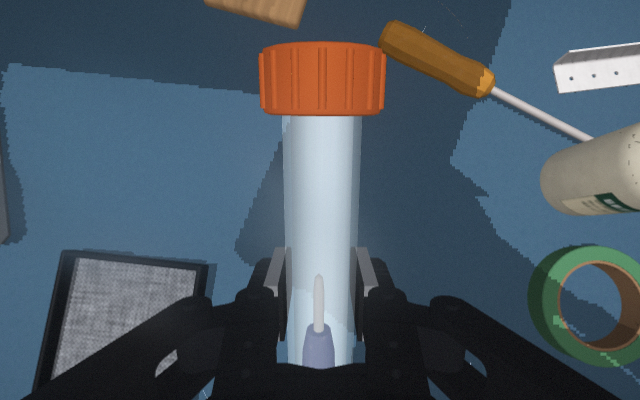

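```bash
cat >> h.py <<'E'
def tipx(w,uv,zt=-19):
    K=np.array(w["K"]);u=cv2.undistortPoints(np.array([[uv]],float),K,dist(w)).reshape(2)
    T=np.array(w["T_tool_cam"]); d=T[:3,:3]@[u[0],u[1],1]; c=T[:3,3]; X=c+d*(zt-c[2])/d[2]
    return X, 126-80-X[0]
E
python3 - <<'E'
from h import *
w=grab("wrist")
print(tipx(w,(319,275)))
print("was handle back", tipx(w,(319,178),-19)) 
s=r.sense()
for th in range(22,-2,-2):
    pos,Rt=plate_pose(th); print(th,rel(pos,Rt,s))
E
```

```text
(array([  5.76429168,  -0.87797026, -19.        ]), np.float64(40.23570831726819))
was handle back (array([ 44.94884821,  -0.81621122, -19.        ]), np.float64(1.0511517920191409))
22 ([-0.09, -2.02, -0.07], [-1.1, 0.0, 4.3])
20 ([-0.09, -4.02, -0.06], [-2.1, 0.0, 8.6])
18 ([-0.09, -6.02, -0.06], [-3.2, 0.1, 12.9])
16 ([-0.09, -8.02, -0.06], [-4.5, 0.1, 17.1])
14 ([-0.09, -10.02, -0.06], [-5.9, 0.1, 21.3])
12 ([-0.09, -12.02, -0.06], [-7.5, 0.1, 25.4])
10 ([-0.09, -14.02, -0.06], [-9.3, 0.1, 29.5])
8 ([-0.1, -16.02, -0.05], [-11.1, 0.1, 33.5])
6 ([-0.1, -18.02, -0.05], [-13.1, 0.1, 37.5])
4 ([-0.1, -20.02, -0.05], [-15.3, 0.1, 41.4])
2 ([-0.1, -22.02, -0.05], [-17.6, 0.1, 45.2])
0 ([-0.1, -24.02, -0.05], [-20.0, 0.1, 48.9])
```

>>> play_rows --moves '[[[0,-1,0],[-0.6,0,2.2],0],[[0,-2.5,0],[-1.3,0,5.4],0],[[0,-4.5,0],[-2.4,0,9.7],0],[[0,-6.5,0],[-3.5,0,14],0],[[0,-8.5,0],[-4.9,0,18.2],0],[[0,-10.5,0],[-6.3,0,22.3],0],[[0,-12.5,0],[-7.9,0,26.4],0],[[0,-14.5,0],[-9.7,0,30.5],0],[[0,-16.5,0],[-11.5,0,34.5],0],[[0,-18.5,0],[-13.6,0,38.4],0],[[0,-20.5,0],[-15.8,0,42.3],0],[[0,-22.5,0],[-18,0,46.1],0],[[0,-23.5,0],[-17.5,0,49],0],[[0,-24,0],[-12,0,52.5],0],[[0,-24,0],[-4,0,56],0],[[0,-24,0],[6,0,60.5],0],[[0,-24,0],[13,0,63.6],0],[[0,-24,0],[16.6,0,65.2],0],[[0,-24,0],[16.6,0,65.2],0]]'

```text
clock: 11.7
eef_pos: [575.5, -10.3, 48.1]
tcp_rot: [-3.14, -0.0, 1.646]
contact_force: [-0.6, 0.2, -2.2]
opening: 0.309
```

```bash
python3 - <<'E'
from h import *
look(9,(280,180,440,300))
s=r.sense()
print(rel([575,-12,138],tool(94.3),s), rel([523.2,211.4,138],tool(78.6),s))
E
```

```text
11.7 [575.5 -10.3  48.1] [-179.9   -0.    94.3] 0.309 [-0.6  0.2 -2.2]
pred cap,mid,mouth [[569.6, 69.4, 70.1], [575.6, -10.3, 70.1], [581.6, -90.1, 70.0]] side px [[223.0, 159.0], [277.0, 254.0], [341.0, 365.0]] wrist [[321.0, 73.0], [321.0, 290.0], [321.0, 447.0]] handle off
([-0.1, -0.01, -0.01], [-1.0, -0.8, -90.0]) ([-0.1, 0.0, 15.69], [225.7, -35.8, -89.9])
```

View pics/s9.png

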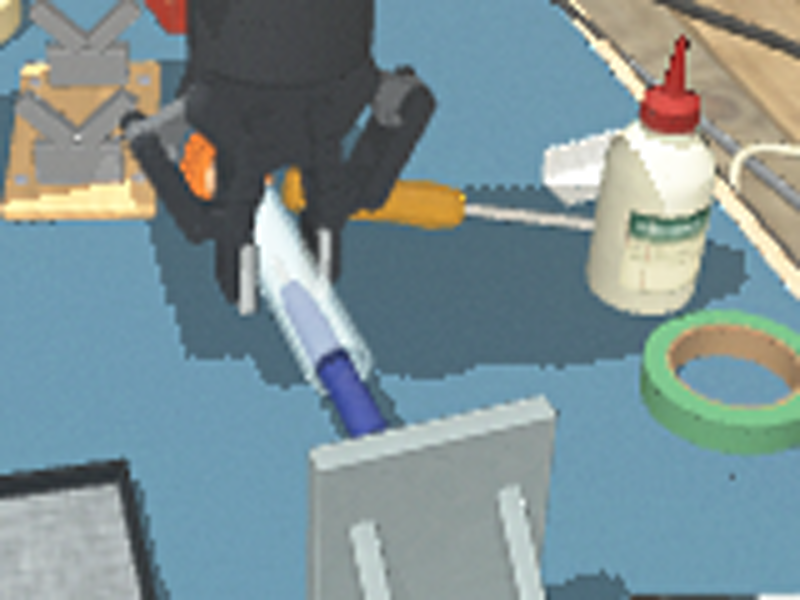

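View pics/w9.png

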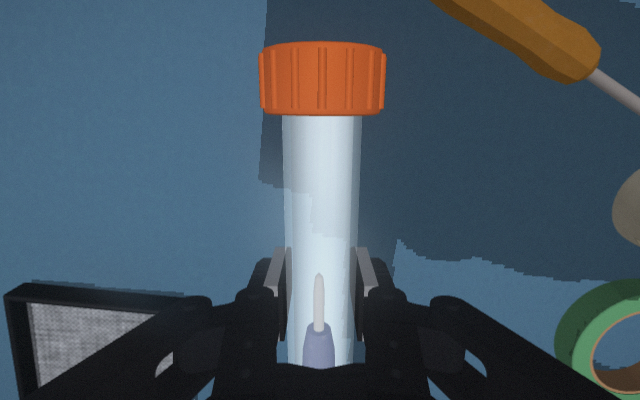

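>>> play_rows --moves '[[[0,0,0],[0,0,-5],0],[[0,0,0],[0,0,-15],0],[[0,0,0],[0,0,-30],0],[[0,0,0],[0,0,-48],0],[[0,0,0],[0,0,-65],0],[[0,0,0.5],[6,-1,-78],0],[[0,0,1.2],[16,-3,-86],0],[[0,0,2.2],[31,-6,-90],0],[[0,0,3.6],[50,-10,-90],0],[[0,0,5.2],[71,-14,-90],0],[[0,0,7],[95,-17,-90],0],[[0,0,8.8],[119,-21,-90],0],[[0,0,10.5],[143,-25,-90],0],[[0,0,12.2],[166,-28,-90],0],[[0,0,13.6],[187,-31,-90],0],[[0,0,14.7],[204,-33,-90],0],[[0,0,15.4],[216,-34.5,-90],0],[[0,0,15.7],[223,-35.5,-90],0],[[0,0,15.7],[225.7,-35.8,-90],0],[[0,0,15.7],[225.7,-35.8,-90],0]]'

```text
clock: 13.8
eef_pos: [522.9, 211.6, 138.2]
tcp_rot: [-3.14, 0.0, 1.372]
contact_force: [0.3, 0.4, -1.6]
opening: 0.305
```

```bash
python3 - <<'E'
from h import *
p,w=look(10,(240,100,360,240))
s=r.sense()
print(rel([523.2,211.4,38],tool(78.6),s))
E
```

```text
13.8 [522.9 211.6 138.2] [-179.9    0.    78.6] 0.305 [ 0.3  0.4 -1.6]
pred cap,mid,mouth [[538.8, 290.0, 160.1], [523.0, 211.6, 160.2], [507.2, 133.2, 160.2]] side px [[275.0, 212.0], [268.0, 273.0], [261.0, 343.0]] wrist [[321.0, 73.0], [321.0, 290.0], [321.0, 447.0]] handle off
([-0.1, 0.03, -0.02], [0.4, 0.2, 100.1])
```

View pics/w10.png

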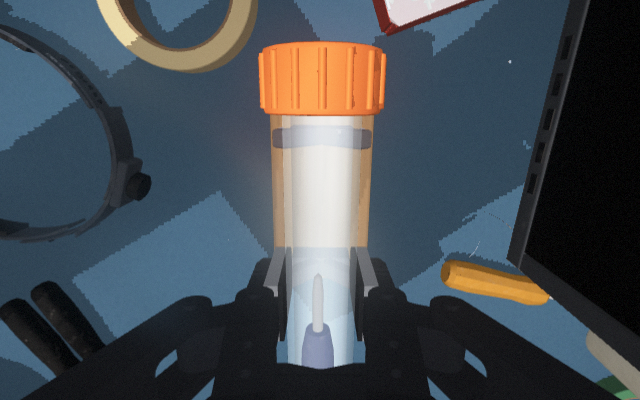

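View pics/s10.png

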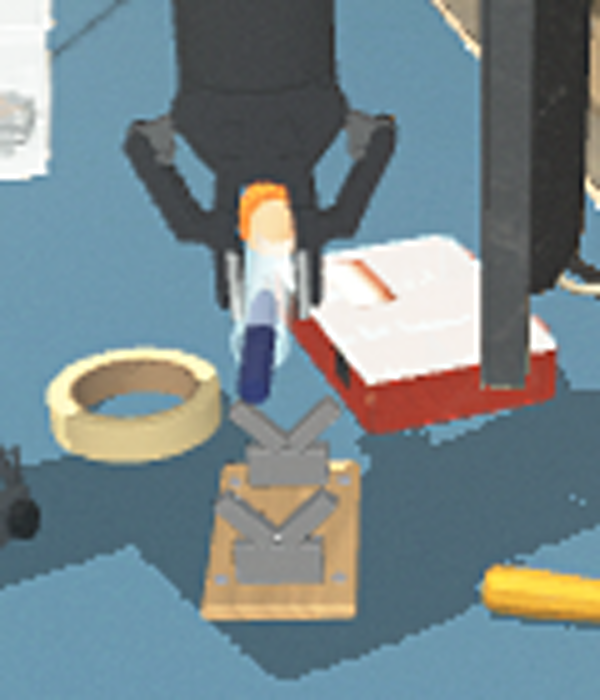

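Aligned over the saddles. Lower to just above the seat.

>>> play_rows --moves '[[[0,0,0],[0.4,0.2,5],0],[[0,0,0],[0.4,0.2,15],0],[[0,0,0],[0.4,0.2,30],0],[[0,0,0],[0.4,0.2,47],0],[[0,0,0],[0.4,0.2,62],0],[[0,0,0],[0.4,0.2,75],0],[[0,0,0],[0.4,0.2,85],0],[[0,0,0],[0.4,0.2,91],0],[[0,0,0],[0.4,0.2,95],0],[[0,0,0],[0.4,0.2,98],0],[[0,0,0],[0.4,0.2,99.5],0],[[0,0,0],[0.4,0.2,100.3],0],[[0,0,0],[0.4,0.2,100.3],0],[[0,0,0],[0.4,0.2,100.3],0]]'

```text
clock: 15.3
eef_pos: [523.3, 211.5, 38.2]
tcp_rot: [-3.14, 0.0, 1.371]
contact_force: [-2.0, 0.6, 2.3]
opening: 0.305
```

```bash
python3 - <<'E'
from h import *
p,w=look(11,(240,140,340,240),6)
E
```

```text
15.3 [523.3 211.5  38.2] [-179.9    0.    78.6] 0.305 [-2.   0.6  2.3]
pred cap,mid,mouth [[539.2, 289.9, 60.2], [523.4, 211.5, 60.2], [507.5, 133.1, 60.2]] side px [[342.0, 211.0], [335.0, 294.0], [328.0, 389.0]] wrist [[322.0, 74.0], [322.0, 291.0], [322.0, 447.0]] handle off
```

View pics/s11.png

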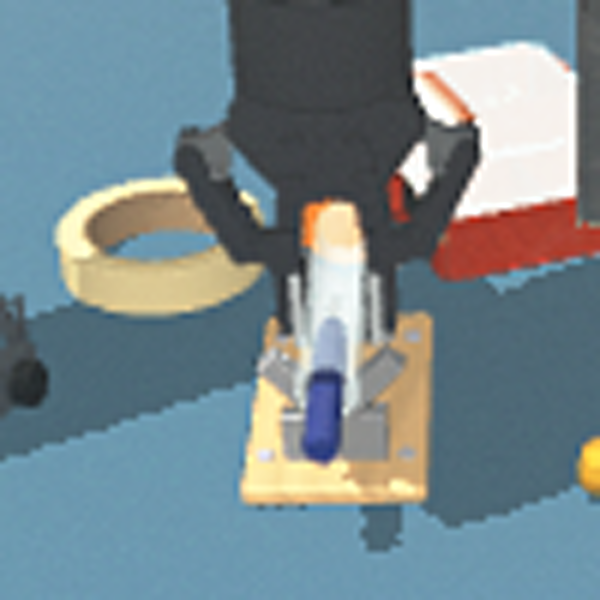

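View pics/w11.png

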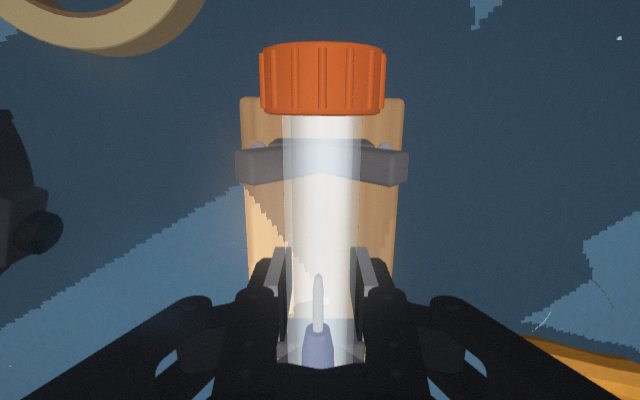

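>>> play_rows --moves '[[[0,0,0],[0,0,0],0.6],[[0,0,0],[0,0,0],0.8],[[0,0,0],[0,0,0],1],[[0,0,0],[0,0,0],1],[[0,0,0],[0,0,0],1],[[0,0,0],[0,0,0],1],[[0,0,0],[0,0,-10],1],[[0,0,0],[0,0,-30],1],[[0,0,0],[0,0,-60],1],[[0,0,0],[0,0,-95],1],[[0,0,0],[-20,0,-120],1],[[0,0,0],[-45,0,-130],1],[[0,0,0],[-60,0,-135],1],[[0,0,0],[-60,0,-135],1],[[0,0,0],[-60,0,-135],1]]'

```text
clock: 16.9
eef_pos: [511.6, 152.6, 173.1]
tcp_rot: [-3.14, -0.0, 1.37]
contact_force: [0.2, 0.3, -0.6]
opening: 1.004
```

```bash
python3 - <<'E'
from h import *
p,w=look(12,(260,150,340,230),7)
for q,n in((p,"side"),(w,"wrist")):
  for nm in ["tube_mid","deburrer_mid"]:
    for d in r.silhouettes(q,nm)[:2]:
        c=main(d["mask"]).reshape(-1,2); print(n,nm,round(d["conf"],2),np.round(d["location"]),c.min(0),c.max(0))
E
```

```text
16.9 [511.6 152.6 173.1] [-179.9   -0.    78.5] 1.004 [ 0.2  0.3 -0.6]
pred cap,mid,mouth [[527.5, 231.0, 195.1], [511.6, 152.6, 195.1], [495.7, 74.2, 195.1]] side px [[234.0, -80.0], [223.0, 10.0], [210.0, 115.0]] wrist [[322.0, 75.0], [322.0, 292.0], [322.0, 448.0]] handle off
side tube_mid 0.71 [295. 183.] [289 169] [304 207]
side deburrer_mid 0.42 [294. 209.] [290 202] [296 217]
wrist tube_mid 0.59 [324. 106.] [290   0] [352 228]
wrist deburrer_mid 0.78 [319. 249.] [309 229] [327 271]
```

View pics/s12.png

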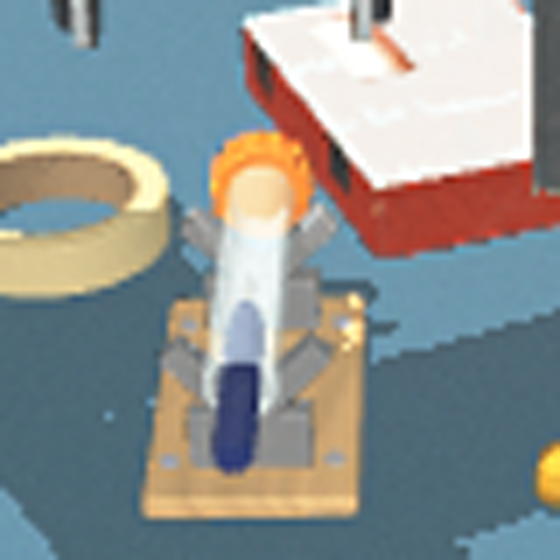

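View pics/w12.png

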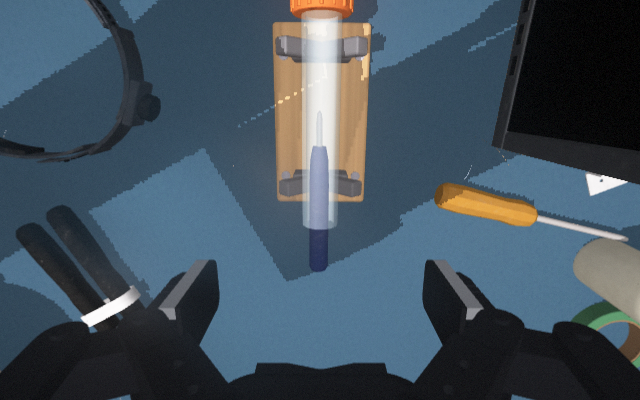

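```bash
python3 - <<'E'
from h import *
w=grab("wrist")
print(onz(w,[[319,271],[319,229],[319,250],[319,112]],56.5).round(1).tolist())
s=r.sense()
d=np.array([np.cos(np.radians(-101.4)),np.sin(np.radians(-101.4)),0])
E
```

```text
[[497.2, 92.3, 56.5], [504.6, 128.5, 56.5], [501.0, 110.7, 56.5], [522.5, 216.9, 56.5]]
```

```bash
python3 - <<'E'
from h import *
s=r.sense();print(s["eef_pos"])
print(rel([500.8,109.2,46.5],tool(78.6),s))
E
```

```text
[511.49984652 153.06144276 172.77082263]
([-0.13, 0.03, 0.01], [-45.1, -1.5, 126.3])
```

>>> play_rows --moves '[[[0,0,0],[-15,-0.8,10],0.7],[[0,0,0],[-35,-1.5,35],0.7],[[0,0,0],[-45,-1.5,70],0.7],[[0,0,0],[-45,-1.5,98],0.7],[[0,0,0],[-45,-1.5,115],0.7],[[0,0,0],[-45,-1.5,123],0.7],[[0,0,0],[-45,-1.5,126.3],0.7],[[0,0,0],[-45,-1.5,126.3],0.7],[[0,0,0],[-45,-1.5,126.3],0.7]]'

```text
clock: 18.15
eef_pos: [501.4, 109.3, 47.2]
tcp_rot: [-3.141, -0.0, 1.372]
contact_force: [-0.1, 0.7, -0.1]
opening: 0.697
```

```bash
python3 - <<'E'
from h import *
p,w=look(13,(250,140,350,240),6)
E
```

```text
18.15 [501.4 109.3  47.2] [-179.9   -0.    78.6] 0.697 [-0.1  0.7 -0.1]
pred cap,mid,mouth [[517.3, 187.7, 69.2], [501.5, 109.3, 69.2], [485.7, 30.9, 69.2]] side px [[269.0, 304.0], [261.0, 402.0], [251.0, 517.0]] wrist [[322.0, 74.0], [322.0, 291.0], [322.0, 447.0]] handle off
```

View pics/s13.png

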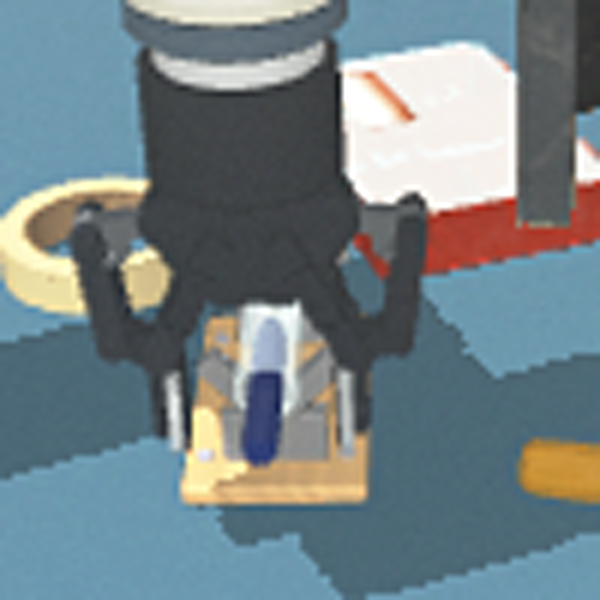

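View pics/w13.png

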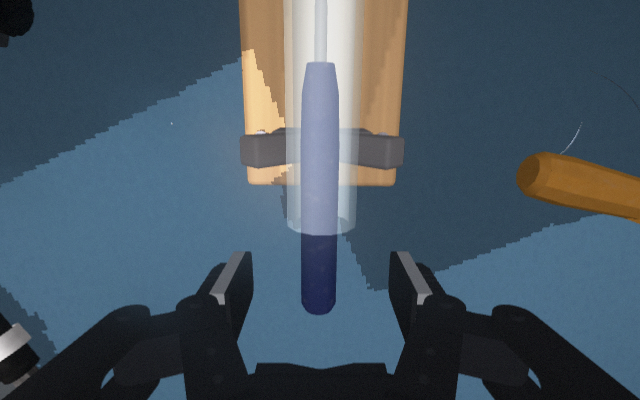

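```bash
python3 - <<'E'
from h import *
w=grab("wrist")
for uv in((320,307),(320,232)):
  for z in(-9,-3): print(uv,z,tipx(w,uv,z)[0].round(1))
E
```

```text
(320, 307) -9 [-15.6  -0.7  -9. ]
(320, 307) -3 [-19.4  -0.7  -3. ]
(320, 232) -9 [19.7 -0.7 -9. ]
(320, 232) -3 [17.4 -0.7 -3. ]
```

Good. Close on the handle (25 N is plenty, 30 N for margin).

>>> play_rows --moves '[[[0,0,0],[0,-0.7,0.3],0.3],[[0,0,0],[0,-0.7,0.3],0],[[0,0,0],[0,-0.7,0.3],0],[[0,0,0],[0,-0.7,0.3],0],[[0,0,0],[0,-0.7,0.3],0],[[0,0,0],[0,-0.7,0.3],0],[[0,0,0],[0,-0.7,0.3],0],[[0,0,0],[0,-0.7,0.3],0],[[0,0,0],[0,-0.7,0.3],0]]' --newtons 30

```text
clock: 19.2
eef_pos: [500.8, 109.6, 47.0]
tcp_rot: [-3.141, -0.0, 1.372]
contact_force: [0.3, 0.7, 2.1]
opening: 0.162
```

```bash
python3 - <<'E'
from h import *
p,w=look(14,(250,140,350,240),6)
E
```

```text
19.2 [500.8 109.6  47. ] [-180.    -0.    78.6] 0.162 [0.3 0.7 2.1]
pred cap,mid,mouth [[516.6, 188.0, 69.0], [500.8, 109.6, 69.0], [485.0, 31.1, 69.0]] side px [[267.0, 304.0], [259.0, 403.0], [249.0, 517.0]] wrist [[322.0, 74.0], [322.0, 291.0], [322.0, 447.0]] handle off
```

View pics/s14.png

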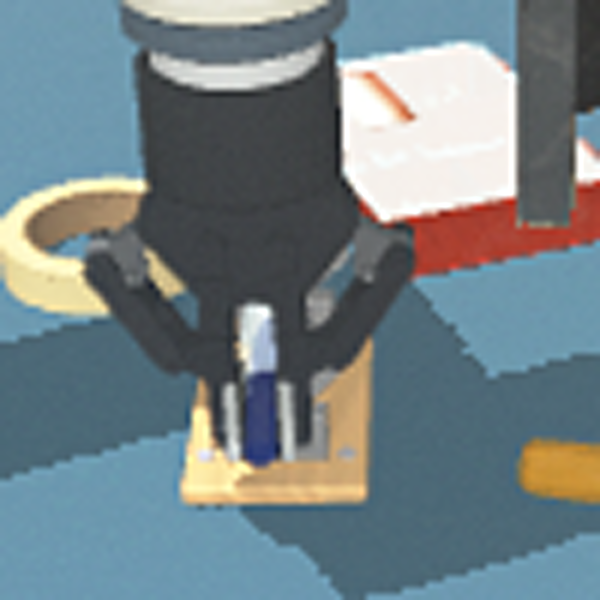

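View pics/w14.png

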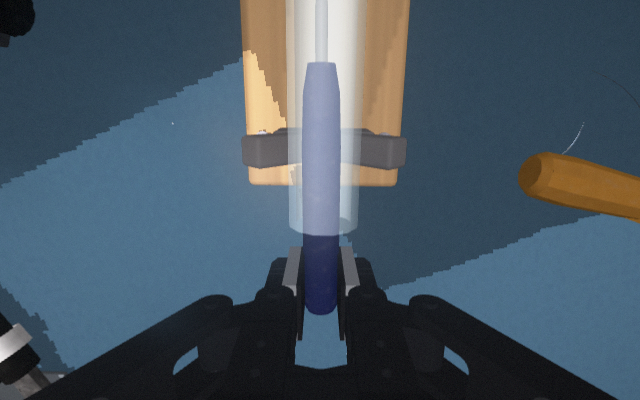

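>>> play_rows --moves '[[[0,0,0],[-1,0,-1],0],[[0,0,0],[-4,0,-1.5],0],[[0,0,0],[-9,0,-1.5],0],[[0,0,0],[-16,0,-1.5],0],[[0,0,0],[-24,0,-1.5],0],[[0,0,0],[-33,0,-1.5],0],[[0,0,0],[-42,0,-1.5],0],[[0,0,0],[-51,0,-1.5],0],[[0,0,0],[-60,0,-1.5],0],[[0,0,0],[-69,0,-1.5],0],[[0,0,0],[-78,0,-1.5],0],[[0,0,0],[-88,0,-1.5],0],[[0,0,0],[-98,0,-1.5],0],[[0,0,0],[-108,0,-1.5],0],[[0,0,0],[-117,0,-1.5],0],[[0,0,0],[-124,0,-1.5],0],[[0,0,0],[-128,0,-1.5],0],[[0,0,0],[-130,0,-1.5],0]]'

```text
clock: 21.1
eef_pos: [475.1, -18.3, 48.5]
tcp_rot: [-3.141, -0.0, 1.372]
contact_force: [-0.6, 0.3, 0.1]
opening: 0.162
```

```bash
python3 - <<'E'
from h import *
p,w=look(15,(250,140,350,260),6)
print(rel([442.5,-202,80],tool(88),r.sense()))
E
```

```text
21.1 [475.1 -18.3  48.5] [-180.    -0.    78.6] 0.162 [-0.6  0.3  0.1]
pred cap,mid,mouth [[490.9, 60.1, 70.5], [475.1, -18.3, 70.5], [459.2, -96.7, 70.4]] side px [[253.0, 469.0], [242.0, 596.0], [229.0, 747.0]] wrist [[322.0, 74.0], [322.0, 291.0], [322.0, 447.0]] handle off
([-0.05, -0.01, -9.4], [-186.8, 4.4, -31.6])
```

View pics/s15.png

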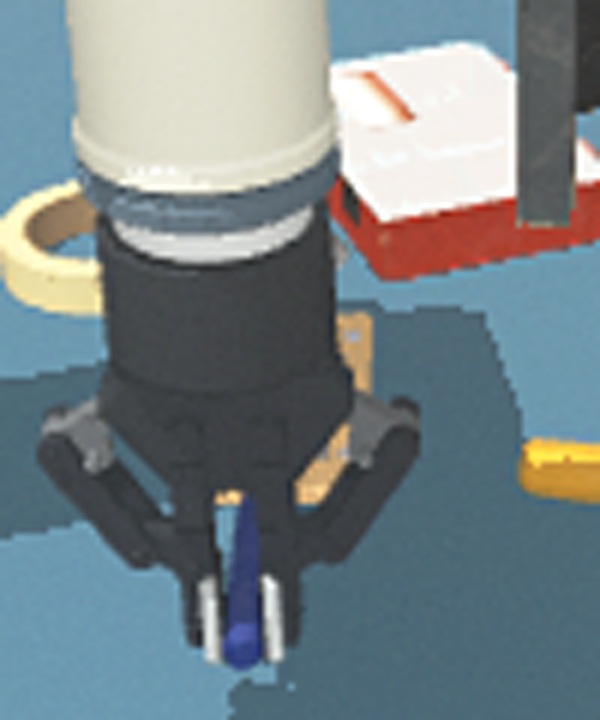

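View pics/w15.png

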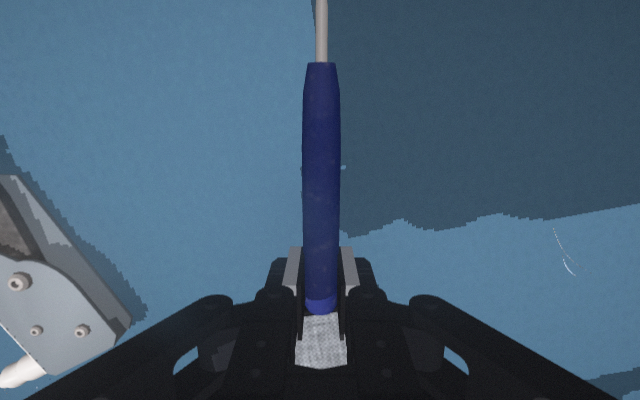

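>>> play_rows --moves '[[[0,0,0],[-4,0,-6],0],[[0,0,-0.5],[-13,0.5,-16],0],[[0,0,-1.5],[-28,1,-25],0],[[0,0,-2.5],[-48,1.5,-31],0],[[0,0,-3.8],[-72,2,-32],0],[[0,0,-5.2],[-97,2.5,-32],0],[[0,0,-6.6],[-122,3,-32],0],[[0,0,-7.8],[-145,3.5,-32],0],[[0,0,-8.7],[-164,4,-32],0],[[0,0,-9.2],[-178,4.3,-32],0],[[0,0,-9.4],[-185,4.4,-32],0],[[0,0,-9.4],[-187,4.4,-32],0],[[0,0,-9.4],[-187,4.4,-32],0]]'

```text
clock: 22.5
eef_pos: [442.5, -202.2, 80.7]
tcp_rot: [-3.141, -0.0, 1.536]
contact_force: [0.3, -1.0, -0.1]
opening: 0.161
```

```bash
python3 - <<'E'
from h import *
p,w=look(16,(230,230,350,370),5)
t=grab("top");save({"color":cv2.resize(t["color"][180:300,320:480],None,fx=4,fy=4)},"pics/t16.png")
Rt=R.from_euler('xyz',p["state"]["tcp_rot"]); e=p["state"]["eef_pos"]
pts=[e+Rt.apply([x,0,0])-[0,0,e[2]-16] for x in(-17,109)]
print(np.round(pts),proj(w,pts).round())
print(rel([442.5,-202,5.0],tool(88),r.sense()))
E
```

```text
22.5 [ 442.5 -202.2   80.7] [-180.   -0.   88.] 0.161 [ 0.3 -1.  -0.1]
pred cap,mid,mouth [[445.3, -122.3, 102.7], [442.5, -202.2, 102.7], [439.7, -282.2, 102.7]] side px [[257.0, 156.0], [280.0, 313.0], [308.0, 508.0]] wrist [[322.0, 75.0], [321.0, 292.0], [321.0, 448.0]] handle off
[[ 442. -219.   16.]
 [ 446.  -93.   16.]] [[321. 245.]
 [321.  31.]]
([-0.05, -0.02, 0.04], [-0.3, 0.0, 75.5])
```

View pics/w16.png

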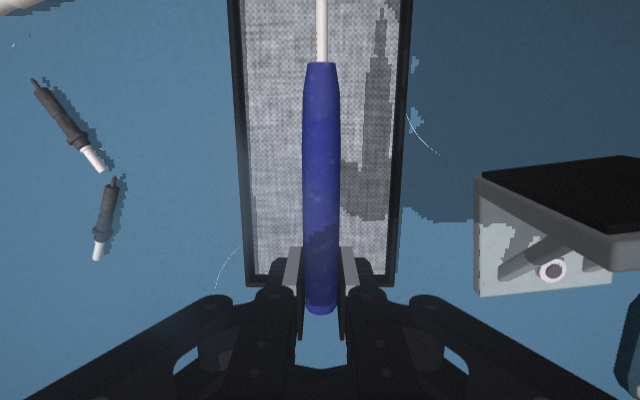

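View pics/s16.png

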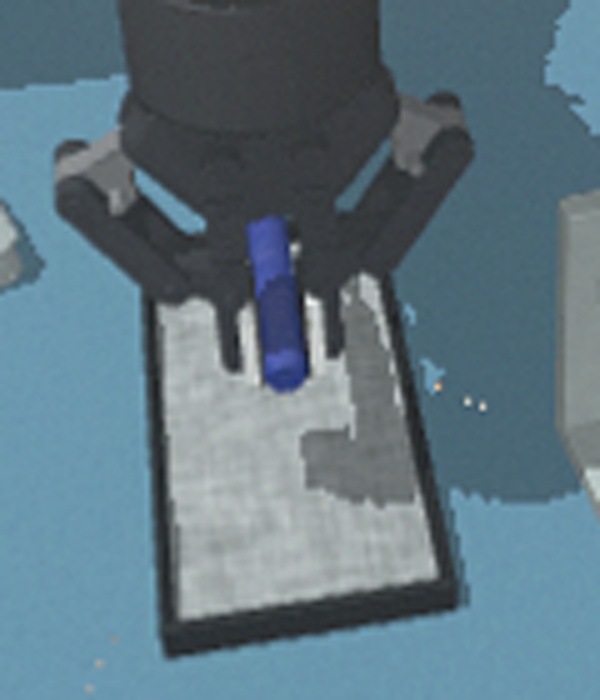

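View pics/t16.png

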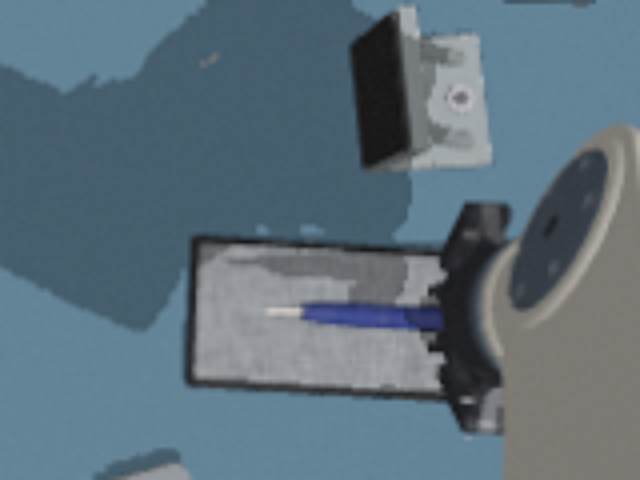

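>>> play_rows --moves '[[[0,0,0],[0,0,5],0],[[0,0,0],[0,0,15],0],[[0,0,0],[0,0,29],0],[[0,0,0],[0,0,44],0],[[0,0,0],[0,0,56],0],[[0,0,0],[0,0,64],0],[[0,0,0],[0,0,69],0],[[0,0,0],[0,0,72],0],[[0,0,0],[0,0,73.5],0],[[0,0,0],[0,0,74.5],0],[[0,0,0],[0,0,75.2],0],[[0,0,0],[0,0,75.2],0],[[0,0,0],[0,0,75.2],0]]'

```text
clock: 23.95
eef_pos: [442.7, -201.8, 6.4]
tcp_rot: [-3.141, -0.0, 1.536]
contact_force: [-3.5, 1.7, 12.6]
opening: 0.161
```

```bash
python3 - <<'E'
from h import *
p,w=look(17,(230,230,350,370),5)
E
```

```text
23.95 [ 442.7 -201.8    6.4] [-180.   -0.   88.] 0.161 [-3.5  1.7 12.6]
pred cap,mid,mouth [[445.5, -121.8, 28.4], [442.7, -201.8, 28.4], [440.0, -281.7, 28.4]] side px [[272.0, 302.0], [295.0, 464.0], [322.0, 663.0]] wrist [[322.0, 75.0], [322.0, 291.0], [321.0, 447.0]] handle off
```

View pics/w17.png

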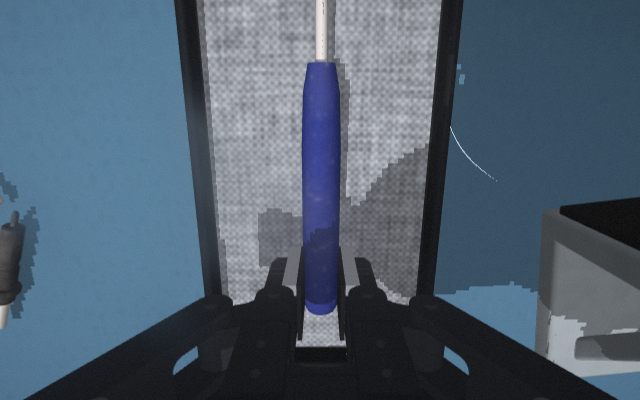

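View pics/s17.png

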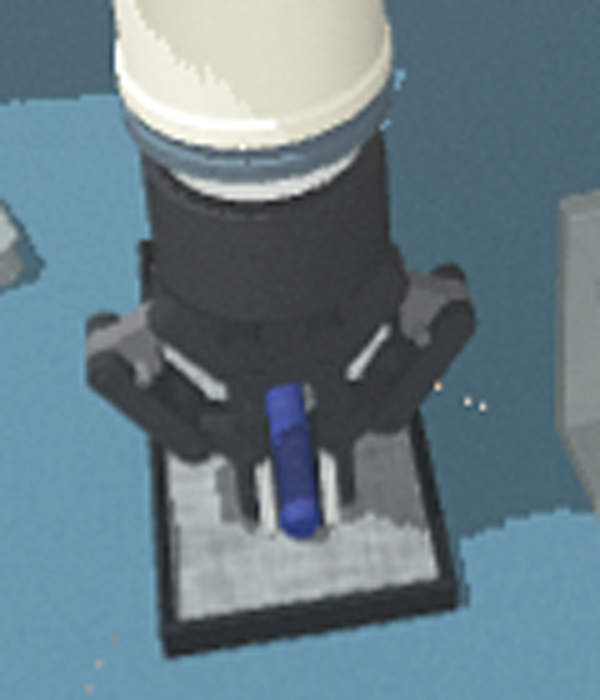

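>>> play_rows --moves '[[[0,0,0],[0,0,-0.3],0.16],[[0,0,0],[0,0,-0.3],0.22],[[0,0,0],[0,0,-0.3],0.28],[[0,0,0],[0,0,-0.5],0.35],[[0,0,0],[0,0,-0.5],0.45],[[0,0,0],[0,0,-0.5],0.45],[[0,0,0],[0,0,-0.5],0.45],[[0,0,0],[0,0,-5],0.45],[[0,0,0],[0,0,-15],0.45],[[0,0,0],[0,0,-35],0.45],[[0,0,0],[0,0,-65],0.45],[[0,0,0],[0,0,-105],0.45],[[0,0,0],[0,0,-145],0.45],[[0,0,0],[0,0,-180],0.45],[[0,0,0],[0,0,-200],0.45],[[0,0,0],[0,0,-200],0.45]]'

```text
clock: 25.65
eef_pos: [444.4, -202.5, 210.3]
tcp_rot: [3.136, 0.002, 1.536]
contact_force: [-0.2, -0.7, 0.7]
opening: 0.449
```

```bash
python3 - <<'E'
from h import *
p,w=look(18,(220,150,420,370),3)
t=grab("top");save({"color":cv2.resize(t["color"][120:300,170:480],None,fx=2.5,fy=2.5)},"pics/t18.png")
E
```

```text
25.65 [ 444.4 -202.5  210.3] [1.797e+02 1.000e-01 8.800e+01] 0.449 [-0.2 -0.7  0.7]
pred cap,mid,mouth [[447.0, -122.5, 232.1], [444.3, -202.5, 232.3], [441.5, -282.4, 232.5]] side px [[170.0, 152.0], [183.0, 235.0], [201.0, 342.0]] wrist [[324.0, 75.0], [324.0, 295.0], [324.0, 452.0]] handle off
```

View pics/w18.png

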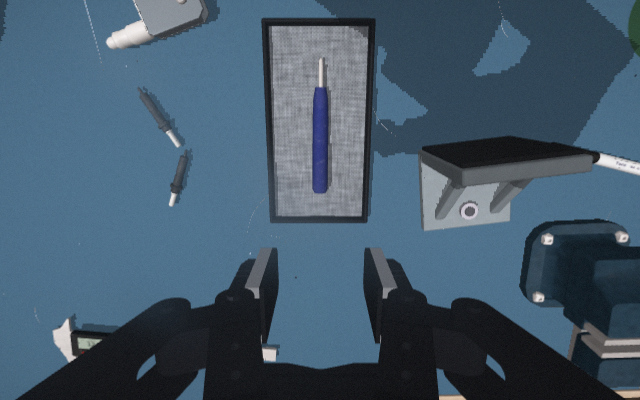

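View pics/s18.png

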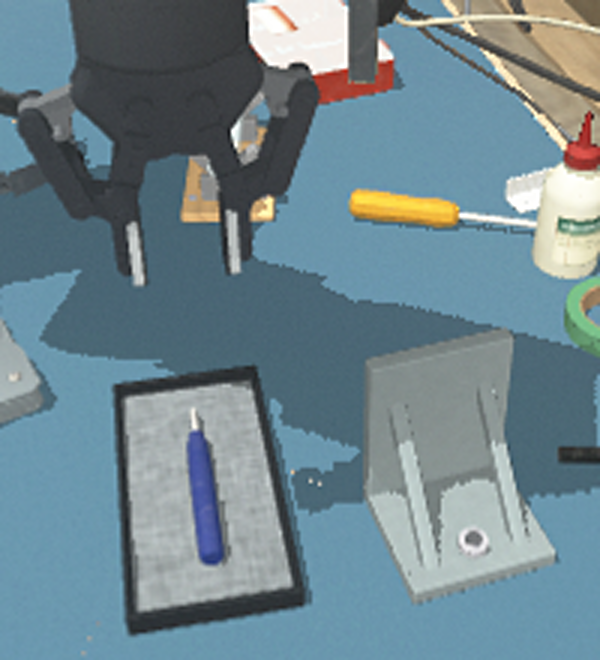

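View pics/t18.png

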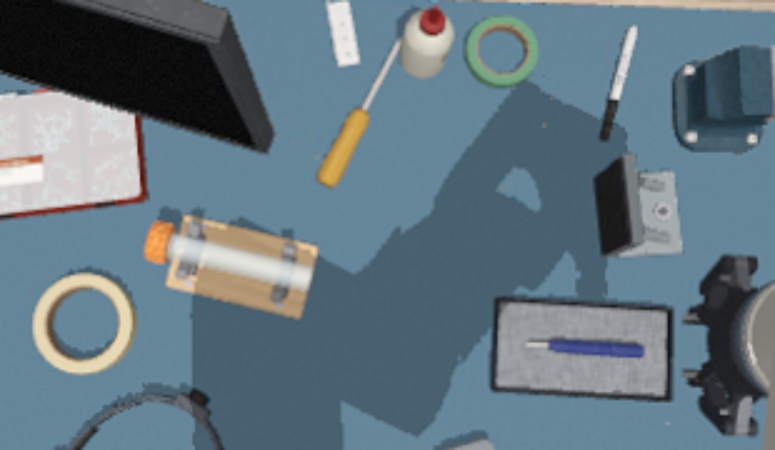

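```bash
python3 - <<'E'
from h import *
t=grab("top")
u=np.array([[313,277],[146,240]])/2.5+[170,120]-0.3
X=onz(t,u,60); d=np.array([-0.198,-0.98,0]); print(X.round(1),((X-[523.5,210,60])@d).round(1), "expect mouth 60..90, cap -107..-77")
print(r.sign_off())
E
```

```text
[[509.2 130.6  60. ]
 [542.1 302.2  60. ]] [ 80.6 -94. ] expect mouth 60..90, cap -107..-77
the job is handed in; nothing more can be done
None
```

The blue deburring tool is in the black tray and the tube is back in its cradle. The job is handed in, at about 25.7 s on the robot's clock.

- **Tipping:** I gripped the tube between the saddles and tipped it mouth-down in front of the rubber face. By 24° the tool had slid out onto the rubber, with about 40 mm of handle showing.
- **Re-seating:** I levelled the tube and laid it back in the cradle with the mouth facing the same way. I then let go.
- **Tray:** I pulled the tool straight out by its handle. I lowered it until it touched the tray floor, which read about 13 N at the wrist, then opened the fingers and backed off.

**Last checks:** The final wrist, side and top pictures show the tool lying flat inside the tray rim. The top picture shows the tube in both saddles, with its mouth 81 mm from the cradle's middle and its cap at the correct end. Its middle is therefore about 1 mm from the seat point. In the top picture the screwdriver and masking tape look to be where they started, judged by eye. The gripper is clear of everything, about 200 mm above the bench. None of these checks failed. The one small disagreement is that the cap end measured about 7 mm farther from the mouth than the tube's stated length gives. I put that down to the wide cap edge seen at an angle.

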